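# Lay a straightedge on a board edge and hold the lens in focus

### The arm

A 7-joint arm with a two-finger parallel gripper is mounted at the origin on the work surface. World frame = base frame: x ahead of the robot, y to its left, z up, the work surface at z = 0. Lengths are in mm, angles in rad, forces in N, time in s.
With the tool pointing down it reaches from about 400 to 875 mm from the base axis. Payload 6.5 kg.
Tool frame: the origin (TCP) lies midway between the tips of the shut fingers; the grasp point (between the pads) lies 19 mm behind it; z points along the fingers, y is the line along which they close (so a half turn about z gives the same grasp; the last joint's range is limited). The gripper opens to 88 mm and grips with 3 to 60 N. Pads are 18 mm wide; open, the fingers measure 123 mm over their backs; the gripper's body (75 mm by 187 mm) begins 45 mm behind the grasp point.
Start: joints at [1.122, 0.536, -0.004, 1.538, 0.003, 1.067, -0.071], TCP at [242.783, -602.948, 238.716] pointing down, gripper open.
Joint ranges: [-2.7, 2.7], [-0.37, 2.16], [-1.27, 1.26], [0.24, 2.4], [-1.31, 4.45], [0.19, 1.91], [-2.76, 2.76]. Speed limits (rad/s): [2.39, 2.39, 3.14, 3.14, 3.14, 3.14, 3.14].

### API

Orientations are given as a unit quaternion [x, y, z, w].
In Python, from workcell import arm, kin, cams, workorder gives the robot as it stands. Calls block until the motion is done:
- arm.reach(position, orientation): joint-space move of the TCP to a pose.
- arm.line_to(position, ori=None, rate=150): straight line of the TCP; ori=None keeps the orientation; rate is the mean speed in mm/s.
- arm.set_joints(angles): joint-space move.
- arm.ungrasp() and arm.grab(squeeze=None): open the fingers fully, or close them until they stop; squeeze is the grip in N (None keeps the last).
- arm.sleep(seconds).
- kin.inverse_kinematics(position, orientation): joint angles nearest the present ones, or None.
- cams.read_camera(name): name is "scene" or "side" or "wrist"; returns the picture (384x512x3 uint8, red, green, blue); there is no depth.
- cams.camera_info(name): a dict with "fov_y" (degrees; the focal length in pixels is half the picture's height over the tangent of half this angle, whatever the lens; pixels are square), "cx", "cy" (the principal point, pixels), "pose" (4x4, takes a point from camera to world coordinates); the wrist camera has in their place "tool_from_camera" (4x4, takes a point from camera to tool coordinates, whose origin is the TCP and whose axes are the flange's). Camera axes: x right, y up, looking along -z (the intrinsics and any distortion apply to the point x, -y, -z); pixel columns grow to the right and rows downward; lengths in mm; the calibration is good to about 2 mm. A picture is of the moment at which its call begins: read the wrist's pose just before it. camera_info takes no time and is no camera call.
A pose or a line that the arm cannot do raises arm.Unreachable and nothing moves.
- workorder.job_done(): hands the job in; it is judged then, once.
Readings, each from a call of its own:
- arm.current_time_s(): time.
- arm.current_joints(): joint angles.
- arm.current_qvel(): joint speeds.
- arm.current_tau(): joint torques, N m.
- arm.current_position(): TCP position.
- arm.current_tcp_rot(): TCP orientation.
- arm.current_force(): force on the tool from outside, world axes, zero at the start.
- arm.current_ft_torque(): the same for the moment, N m.
- arm.current_grip_width(): finger opening in mm.
- arm.current_grasp_force(): force on a finger pad.
Only numpy, scipy, OpenCV 4.12 (cv2) and the standard library are available. Lean on these libraries where they do the work, as an engineer would, in place of code of your own. Each camera call takes 0.05 s, during which the arm holds its last target. There are 200 camera calls.

### The job

First lay the straightedge flat on the bench, one long edge flush along the board's front edge so that it runs past both ends of the black socket connector there, and let go of it. Then pick up the hand lens by its handle and hold it level, centred over that connector, with the underside of its rim at the height of the top of the brass collar on the focus post, and finish while still holding it there in the air, steady. Do not knock the board or the post with the lens, leave the collar as it is set, and leave the straightedge flush and everything else in its place.

Things in the scene. Friction and masses are not known exactly. Their poses are not given: they have to be found in the camera images.
- board: Circuit board on an aluminium base plate, fixed: 90 mm (x) by 150 mm (y), top face 12 mm above the bench, parts up to 33 mm. Origin: centre of the underside, on the bench; z up, x away from the robot within 0.35 rad. Its front long edge is the upright face x = -45 mm, the lower 10 mm plain metal; nothing sticks out of it.
- header: Black socket connector fixed on the board at its front long edge, 16 mm (x) by 40 mm (y, along the edge) by 9 mm high, with two rows of small bright contacts; the only such part there. Its place along the edge varies. Origin: centre of its underside, 33 mm nearer the front than the board's centre; axes as the board's.
- header_top (a point): Centre of the connector's upper face, 21 mm above the bench: the point to look at.
- post: Focus post behind the board, fixed: round steel foot 44 mm across and 12 mm high, upright rod 10 mm thick, 144 mm high in all; a brass collar sits on it. Origin: centre of the foot's underside.
- focus_mark (a point): Centre of the top face of the brass collar (28 mm across, 12 mm high, small thumb screw) on the focus post; z up. This face marks the focal height, 72 to 112 mm above the bench. The collar stays where it is set unless pushed with about 4 N.
- rule: Aluminium straightedge lying loose: 180 mm long (y), 36 mm wide (x), 4 mm thick, both long edges alike, about 0.12 kg. Black grip block at its middle, 40 mm (y) by 16 mm (x), top 22 mm above the underside; take it by its two ends, fingers closing along y. Origin: centre of the underside; z up. Its y is within 0.8 rad of world y.
- loupe: Hand lens lying flat: steel rim 70 mm across, 10 mm thick, clear lens, black handle 16 mm wide and high from x = -55 to +30 mm, about 0.09 kg, 165 mm long in all. Origin: handle's underside, near the centre of mass (a good place to grip across it); x from handle to lens, within 0.8 rad of world x; z up.
- lens (a point): Centre of the lens on the underside plane of the rim, 75 mm along the loupe's x from its origin; when it lies flat this point is on the bench.
- tape: Bystander: roll of black tape lying flat, 54 mm across, 19 mm high. Origin: at its underside.
- screwdriver: Bystander: screwdriver lying on the bench. Origin: near its middle.
- spool: Bystander: small spool of solder standing on its flange, 52 mm across, 26 mm high. Origin: at its underside.
- meter: Bystander: hand multimeter lying on its back, 130 x 70 mm, 40 mm high. Origin: at its underside.
- jar: Bystander: small closed amber jar, 48 mm across, 50 mm high. Origin: at its underside.
- parts_box: Bystander: grey divided parts box, 90 x 130 mm, 35 mm high. Origin: at its underside.
Mind the look-alikes: they are no part of the job. Several things look just like the loupe: the one meant starts nearest to the robot's base. Of the things shaped like the post, the steel one is meant.

How it is judged (in metres and radians):
On the way, in this order (a step that is already met when the one before it is completed fails the run):
1. the straightedge lies flush along the board's front edge, past both ends of the connector, and is let go (x of rule in the frame of board between -0.066 and -0.0605 m and angle between the y axis of rule and the y axis of board, either way round below 0.03 rad and height (world z) of rule below 0.004 m and angle between rule's own z axis and vertical below 0.05 rad and y of rule in the frame of header between -0.06 and 0.06 m and contact force between the fingers and rule below 0.1 N), for 0.2 s.
2. the hand lens is held in the air clear of the bench (height (world z) of lens above 0.04 m and contact force between the fingers and loupe above 1 N), for 0.2 s.
At the end, for the whole second after the job is handed in: Straightedge flat, released, gap under 2.5 mm (0.03 rad), its middle within 60 mm of the connector's. Lens held by the fingers alone (over 1 N), still, within 10 mm of the connector's centre from above, rim underside within 6 mm of the collar top's height, tilt under 0.1 rad (all of step 1 and contact force between the fingers and loupe above 1 N and contact force between loupe and board below 0.1 N and contact force between loupe and header below 0.1 N and contact force between loupe and post below 0.1 N and contact force between loupe and rule below 0.1 N and z of lens in the frame of focus_mark between -0.006 and 0.006 m and horizontal distance between lens and header_top below 0.01 m and angle between loupe's own z axis and vertical below 0.1 rad and linear speed of loupe below 0.02 m/s); the arm keeps its last pose, push and grip.
It fails at once if a bystander is pushed more than 20 mm (distance of any of tape, screwdriver, spool, meter, jar, parts_box from where it was at the start of the episode above 0.02 m).
It fails at once if the collar on the focus post is shifted by more than 4 mm (distance of focus_mark from where it was at the start of the episode above 0.004 m).
It fails at once if the hand lens knocks against the board, its connector or the focus post (over 1 N) (contact force between loupe and board above 1 N or contact force between loupe and header above 1 N or contact force between loupe and post above 1 N).
It also fails if it takes over 54 s, if anything falls off the work surface, if the arm or the gripper's body presses on something with over 40 N, if the wrist force passes 120 N, or if a joint passes its speed limit or range.

## Working session

There is one attempt and no reset: what is moved stays moved. The work goes in short steps, each a Python script; the robot and the scene stay as the last script left them, time stands still between calls to the robot, and variables do not carry over. Pictures are saved under pics/ and viewed, at most 10 in all, crops included, and the job is handed in when it is done.

```bash
ls; mkdir -p pics
python3 - <<'E'
from workcell import arm, kin, cams, workorder
import cv2, numpy as np
np.set_printoptions(precision=4,suppress=True)
for n in ["scene","side","wrist"]:
    print(n,cams.camera_info(n))
    if n!="wrist": cv2.imwrite(f"pics/{n}0.png",cv2.resize(cams.read_camera(n)[:,:,::-1],(800,600),interpolation=cv2.INTER_CUBIC))
print(arm.current_tcp_rot(),arm.current_time_s())
E
```

```text
pics
scene {'fov_y': 55.698820870079985, 'cx': 257.1869423202968, 'cy': 195.9216624625921, 'pose': array([[  -0.0939,   -0.6647,    0.7412, 1591.5593],
       [   0.9955,   -0.071 ,    0.0625,  -14.6015],
       [   0.0111,    0.7437,    0.6684, 1013.6038],
       [   0.    ,    0.    ,    0.    ,    1.    ]])}
side {'fov_y': 51.04821019263311, 'cx': 257.7596767643255, 'cy': 195.27695955465836, 'pose': array([[  -0.9484,    0.2521,   -0.1925,  308.612 ],
       [  -0.3166,   -0.7173,    0.6207,  729.1008],
       [   0.0184,    0.6496,    0.7601, 1091.1447],
       [   0.    ,    0.    ,    0.    ,    1.    ]])}
wrist {'fov_y': 61.276807004818274, 'cx': 261.84199862505477, 'cy': 191.3473460682338, 'tool_from_camera': array([[  -0.0003,    0.9642,    0.2651,   67.5311],
       [   1.    ,    0.0004,   -0.0004,   -0.0792],
       [  -0.0005,    0.2651,   -0.9642, -145.8591],
       [   0.    ,    0.    ,    0.    ,    1.    ]])}
[ 0.9817  0.1902 -0.0002 -0.0007] 0.1
```

View pics/scene0.png

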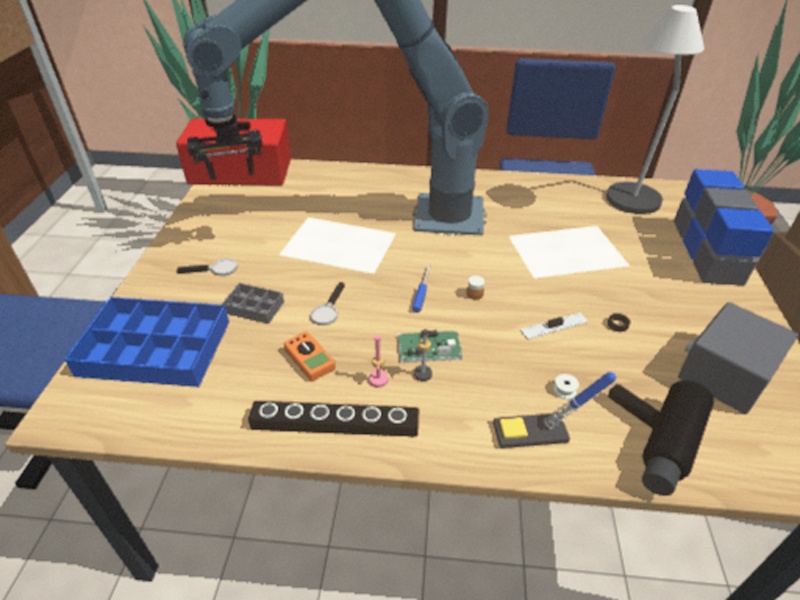

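View pics/side0.png

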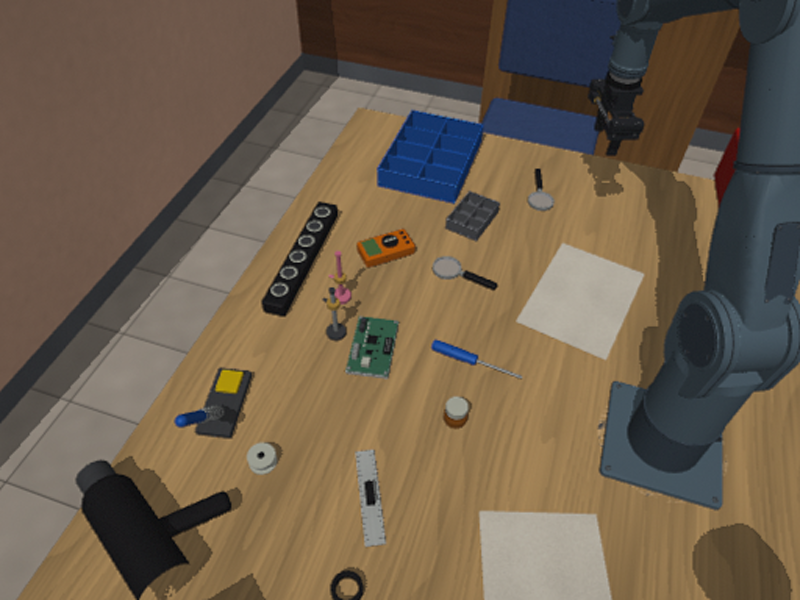

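The scene view (800x600 scaled) shows the rule at (553,325), board (430,346), steel post (423,375, dark foot), pink decoy post (378,378), and loupes at (328,305) and (210,268). The screwdriver and jar sit between the board and the base. The side view shows the same things: rule (370,495), board (373,347), post (336,330), loupes (462,270) and (540,190).

```bash
cat > h.py <<'E'
from workcell import arm, kin, cams, workorder
import cv2, numpy as np
from scipy.spatial.transform import Rotation as R
np.set_printoptions(precision=4,suppress=True)
def wpose():
    T=np.eye(4); T[:3,3]=arm.current_position(); T[:3,:3]=R.from_quat(arm.current_tcp_rot()).as_matrix()
    return T@np.array(cams.camera_info("wrist")["tool_from_camera"])
def ray(n,uv,P=None):
    i=cams.camera_info(n); P=np.array(i["pose"]) if P is None else P
    f=192/np.tan(np.radians(i["fov_y"]/2))
    d=np.array([(uv[0]-i["cx"])/f,-(uv[1]-i["cy"])/f,-1.])
    return P[:3,3],P[:3,:3]@d
def onz(n,uv,z,P=None):
    o,d=ray(n,uv,P); return o+d*(z-o[2])/d[2]
def tri(rs):
    A=0;b=0
    for o,d in rs:
        d=d/np.linalg.norm(d);M=np.eye(3)-np.outer(d,d);A=A+M;b=b+M@o
    return np.linalg.solve(A,b)
def down(yaw):  # tool z down, tool y (closing) along world angle yaw
    y=np.array([np.cos(yaw),np.sin(yaw),0]);z=np.array([0,0,-1.]);x=np.cross(y,z)
    return R.from_matrix(np.c_[x,y,z]).as_quat()
E
python3 - <<'E'
from h import *
s=1.5625
for k,a,b,z in [("ruleblk",(553,323),(370,492),22),("ruleE1",(523,333),(374,545),4),("ruleE2",(586,319),(366,450),4),("lens1",(324,315),(447,267),8),("h1end",(341,286),(495,286),12),("lens2",(224,267),(541,201),8),("h2",(179,270),(538,170),12),("board",(430,346),(373,347),12),("postfoot",(423,374),(337,331),12),("jar",(476,283),(457,405),50),("sd",(421,297),(455,352),10),("sdtip",(427,268),(520,377),5),("meter",(309,355),(387,246),40),("box",(254,302),(473,215),35),("tape",(619,322),(347,586),19),("spool",(566,383),(262,457),26),("pink",(378,379),(342,297),6)]:
    print(k,onz("scene",np.array(a)/s,z)[:2],onz("side",np.array(b)/s,z)[:2])
E
```

```text
ruleblk [515.0876 280.5363] [495.65   291.2015]
ruleE1 [540.9292 206.103 ] [459.0707 370.9875]
ruleE2 [471.072  373.4368] [535.1588 207.8417]
lens1 [ 532.3096 -306.5261] [ 520.9005 -304.5966]
h1end [ 416.4369 -281.9172] [ 397.7277 -278.9716]
lens2 [ 364.0797 -628.9798] [ 351.347  -622.8019]
h2 [ 395.8991 -747.5808] [ 383.1016 -746.967 ]
board [619.0839 -25.9138] [604.6039 -19.4879]
postfoot [711.2869 -36.9737] [693.5472 -34.3554]
jar [410.2674  83.2367] [393.8154  83.9205]
sd [436.6114 -60.5472] [435.6248 -66.0221]
sdtip [302.2678 -52.3693] [291.1756 -52.1954]
meter [ 704.9851 -305.2004] [ 669.2869 -293.2631]
box [ 531.149  -488.1215] [ 503.3849 -476.6184]
tape [490.191  450.3945] [475.672  451.9897]
spool [716.8861 288.3411] [706.3592 293.9352]
pink [ 732.1437 -140.0744] [ 722.6005 -134.1012]
```

```bash
cat > look.py <<'E'
from h import *
def look(name,pos,yaw=-np.pi/2):
    arm.reach(list(pos),list(down(yaw))); arm.sleep(0.2)
    P=wpose(); im=cams.read_camera("wrist"); np.save(f"pics/{name}.npy",P); cv2.imwrite(f"pics/{name}.png",im[:,:,::-1])
    print(name,arm.current_position(),arm.current_joints(),arm.current_time_s())
E
python3 - <<'E'
from look import *
for p in [(515,-293,260),(640,-140,260),(630,-25,260),(700,60,260),(565,286,260)]:
    print(p,kin.inverse_kinematics(list(p),list(down(-np.pi/2))))
look("loupe",(515,-293,260))
look("brdR",(640,-140,260))
look("brd",(630,-25,260))
look("brdL",(700,60,260))
look("rule",(565,286,260))
n=["loupe","brdR","brd","brdL"]
I=[cv2.resize(cv2.imread(f"pics/{k}.png"),(400,300),interpolation=cv2.INTER_AREA) for k in n]
cv2.imwrite("pics/m1.png",np.vstack([np.hstack(I[:2]),np.hstack(I[2:])]))
E
```

```text
(515, -293, 260) [ 0.4726  0.4169 -0.0416  1.6734  0.0194  1.0517 -1.1459]
(640, -140, 260) [ 0.2413  0.5311 -0.1393  1.4948  0.0782  1.1211 -1.4838]
(630, -25, 260) [ 0.1362  0.4952 -0.238   1.5606  0.126   1.1009 -1.7021]
(700, 60, 260) [ 0.0223  0.6297 -0.2791  1.3436  0.1755  1.1924 -1.8415]
(565, 286, 260) [-0.0609  0.5876 -0.7114  1.5324  0.4035  1.1727 -2.418 ]
loupe [ 514.5714 -293.7751  259.9154] [ 0.4736  0.4171 -0.0412  1.6733  0.0194  1.0517 -1.1457] 1.875
brdR [ 639.2828 -142.0688  260.2061] [ 0.2087  0.5277 -0.0868  1.4979  0.0495  1.118  -1.4616] 2.9333
brd [630.0367 -26.7844 259.9302] [ 0.0511  0.4863 -0.1135  1.5662  0.0604  1.0925 -1.6504] 3.7167
brdL [699.8352  58.2217 260.312 ] [-0.0727  0.6156 -0.1204  1.3518  0.076   1.1785 -1.7732] 4.4833
rule [565.8968 284.6568 259.8663] [-0.4153  0.4952 -0.1734  1.5554  0.0926  1.0991 -2.1834] 5.7583
```

View pics/m1.png

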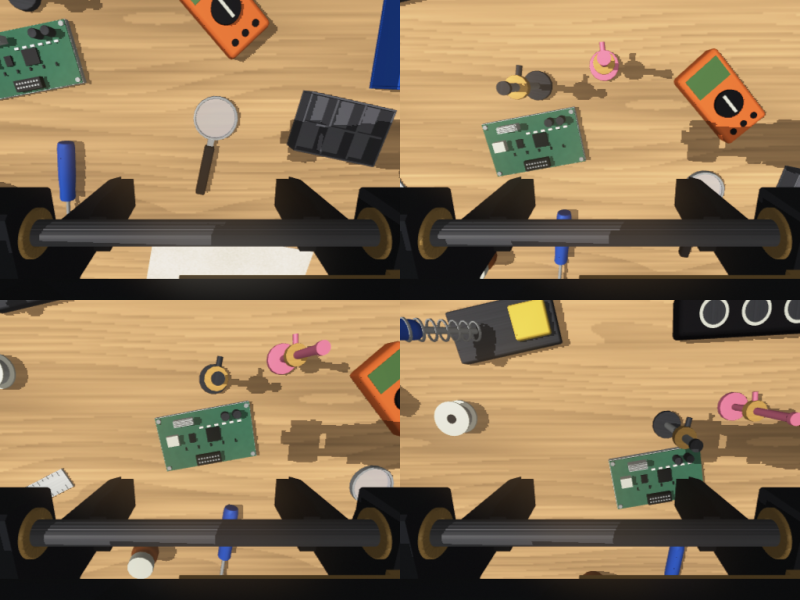

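View pics/rule.png

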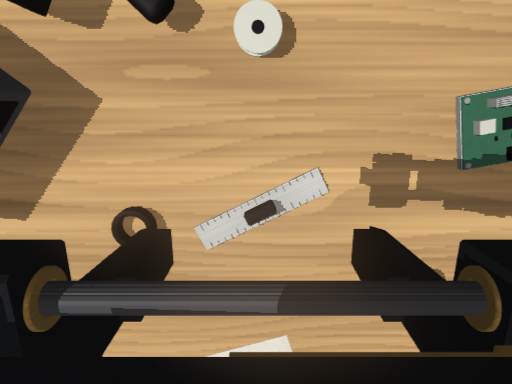

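The montage shows the board in 'brd' at about (206,436), its header at (209,459), and the post at (215,378). The loupe lens is at (216,118) with its handle down to (203,190). In rule.png the straightedge's corners run from (195,232) to (328,185), with its block at (263,212). Next I'll segment these and zoom in on the post and header.

```bash
cat > seg.py <<'E'
from h import *
def comp(mask,near):
    n,l,st,c=cv2.connectedComponentsWithStats(mask.astype(np.uint8)); ok=[i for i in range(1,n) if st[i,4]>60]
    i=min(ok,key=lambda i:np.hypot(*(c[i]-near))); return (l==i)
def rect_world(name,m,z):
    P=np.load(f"pics/{name}.npy"); c=max(cv2.findContours(m.astype(np.uint8),0,2)[0],key=cv2.contourArea)
    h=cv2.convexHull(c)[:,0,:]
    pts=np.array([onz("wrist",p,z,P)[:2] for p in h])
    r=cv2.minAreaRect(pts.astype(np.float32)); return r
def load(n):
    im=cv2.imread(f"pics/{n}.png"); return im,cv2.cvtColor(im,cv2.COLOR_BGR2HSV)
E
python3 - <<'E'
from seg import *
im,h=load("rule"); m=(h[...,1]<60)&(h[...,2]>120); print("rule",rect_world("rule",comp(m,(263,205)),4))
mb=comp((h[...,2]<80),(263,212)); print("block",rect_world("rule",mb,22))
for n,c in [("brd",(264,174)),("brdR",(172,180)),("brdL",(330,230))]:
    im,h=load(n); m=comp((h[...,0]>60)&(h[...,0]<95)&(h[...,1]>60),c)
    m=cv2.morphologyEx(m.astype(np.uint8),cv2.MORPH_CLOSE,np.ones((5,5))); print(n,rect_world(n,m,12))
im,h=load("loupe"); mh=comp(h[...,2]<75,(263,215)); print("handle",rect_world("loupe",mh,16), np.argwhere(mh).mean(0)[::-1])
ml=comp((h[...,1]<45)&(h[...,2]>110),(276,150)); r=rect_world("loupe",ml,8);print("lens",r)
C=[]
for n,(u,v) in [("brdR",(155,110)),("brdL",(355,170)),("brd",(275,120)),("brd",(268,195))]:
    im=cv2.imread(f"pics/{n}.png"); a=im[v-30:v+30,u-40:u+40]; C.append(cv2.resize(a,(400,300),interpolation=cv2.INTER_CUBIC))
cv2.imwrite("pics/m2.png",np.vstack([np.hstack(C[:2]),np.hstack(C[2:])]))
E
```

```text
rule ((498.6932373046875, 286.47589111328125), (36.57842254638672, 180.1846160888672), 26.666685104370117)
block ((501.43646240234375, 286.42181396484375), (19.027849197387695, 39.72018051147461), 25.906274795532227)
brd ((609.7657470703125, -30.322189331054688), (86.85204315185547, 146.7423553466797), 10.318367004394531)
brdR ((609.69970703125, -30.399497985839844), (86.61071014404297, 146.2832794189453), 10.249494552612305)
brdL ((609.6918334960938, -30.151222229003906), (87.32916259765625, 146.33453369140625), 10.232283592224121)
handle ((440.037841796875, -294.2723388671875), (14.948627471923828, 84.65770721435547), 78.58700561523438) [262.0069 216.7796]
lens ((523.53564453125, -311.3377685546875), (69.82797241210938, 68.69217681884766), 33.54638671875)
```

View pics/m2.png

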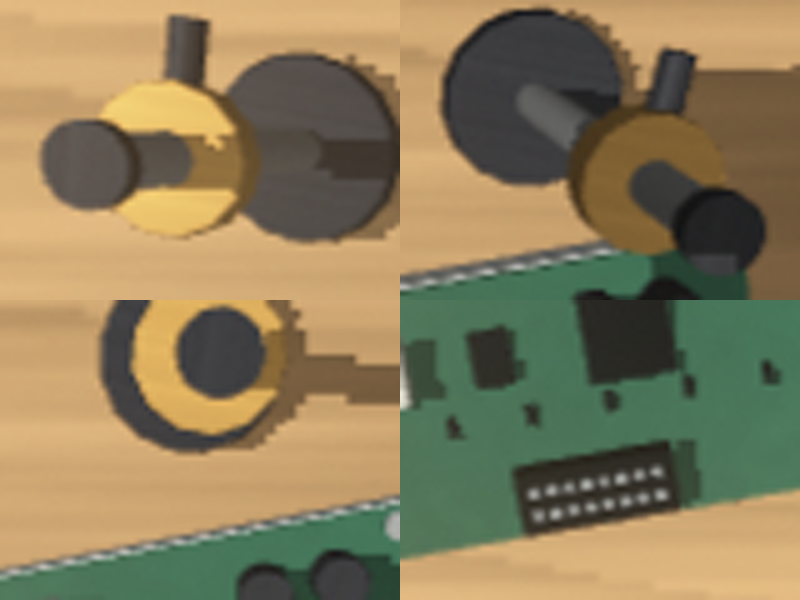

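Run:
```python
from h import *
O={"brdR":(115,80),"brdL":(315,140),"brd":(235,90),"hd":(228,165)}
px=lambda n,l:np.array([O[n][0]+(l[0]+.5)/5-.5,O[n][1]+(l[1]+.5)/5-.5])
P={k:np.load(f"pics/{k}.npy") for k in("brdR","brdL","brd")}
for nm,d in {"collar":dict(brdR=(174,158),brdL=(252,182),brd=(209,57)),"cap":dict(brdR=(87,165),brdL=(319,230),brd=(218,50))}.items():
    rs={k:ray("wrist",px(k,v),P[k]) for k,v in d.items()}
    print(nm,tri(rs.values()),"RL",tri([rs["brdR"],rs["brdL"]]))
    for z in (90,100,110,144): print(z,[ (o+dd*(z-o[2])/dd[2])[:2] for o,dd in rs.values()])
print("foot",onz("wrist",px("brdR",(303,147)),11,P["brdR"]),onz("wrist",px("brdL",(131,97)),11,P["brdL"]))
B=np.array([609.7,-30.3]);a=np.radians(10.27);M=np.array([[np.cos(a),np.sin(a)],[-np.sin(a),np.cos(a)]])
for c in [(115,168),(270,142),(278,207),(127,235)]: print("hdr corner board",M@(onz("wrist",px("hd",c),21,P["brd"])[:2]-B))
```

```text
collar [698.9267 -41.0548 102.7504] RL [699.0759 -41.2509 102.9734]
90 [array([698.8497, -36.9444]), array([696.0571, -45.4754]), array([698.7195, -41.2718])]
100 [array([699.0957, -40.2885]), array([698.3105, -42.2004]), array([698.6824, -40.8198])]
110 [array([699.3417, -43.6327]), array([700.564 , -38.9254]), array([698.6454, -40.3677])]
144 [array([700.1783, -55.0028]), array([708.2256, -27.7903]), array([698.5194, -38.8306])]
cap [699.3725 -40.4011 141.8678] RL [699.2541 -40.4459 141.7851]
90 [array([697.6254, -20.3555]), array([686.1151, -59.7883]), array([699.9788, -42.9486])]
100 [array([697.9102, -24.2245]), array([688.683 , -56.0605]), array([699.9019, -42.4434])]
110 [array([698.195 , -28.0935]), array([691.2509, -52.3327]), array([699.825 , -41.9382])]
144 [array([699.1632, -41.2481]), array([699.9819, -39.658 ]), array([699.5635, -40.2207])]
foot [699.3114 -41.2063  11.    ] [699.7746 -39.791   11.    ]
hdr corner board [-23.1426  21.303 ]
hdr corner board [-23.5283 -17.5535]
hdr corner board [-40.4931 -16.7308]
hdr corner board [-40.8771  21.6795]
```

```bash
cat > geo.py <<'E'
from h import *
BY=np.radians(10.27);B=np.array([609.7,-30.3]);c,s=np.cos(BY),np.sin(BY)
def b2w(x,y): return B+np.array([c*x-s*y,s*x+c*y])
def w2b(p): d=np.array(p[:2])-B; return np.array([c*d[0]+s*d[1],-s*d[0]+c*d[1]])
HY=2.2
E
python3 - <<'E'
from geo import *
q=list(down(0.465-np.pi/2)); p=[499.2,286.4]
print(kin.inverse_kinematics(p+[8],q)); t=b2w(-67,HY); q2=list(down(BY-np.pi/2)); print(t,kin.inverse_kinematics([*t,8],q2))
arm.reach(p+[80],q); arm.line_to(p+[7],rate=120); arm.sleep(.2); print(arm.current_position())
arm.grab(15); arm.sleep(.2); print(arm.current_grip_width(),arm.current_grasp_force(),arm.current_position(),arm.current_force())
arm.line_to(p+[70]); arm.sleep(.1); print(arm.current_grip_width(),arm.current_force())
arm.reach([*t,70],q2); arm.sleep(.2); print(arm.current_position(),w2b(arm.current_position()),arm.current_force(),arm.current_time_s(),R.from_quat(arm.current_tcp_rot()).as_matrix()[:,1])
E
```

```text
[-0.4529  0.7575 -0.1958  1.8408  0.2514  0.5673 -1.9151]
[543.3812 -40.0805] [ 0.0827  0.7197 -0.1192  1.9249  0.1623  0.5061 -1.5409]
[499.8048 286.7266   7.8488]
39.53940245869464 14.999973624944687 [499.1599 286.3965   6.9744] [-0.0099 -0.5085 -0.3379]
39.641875573011994 [-0.6001  0.1884 -0.582 ]
[543.5853 -38.4393  70.0181] [-66.5065   3.7785] [ 0.2585  0.3773 -1.5454] 10.6083 [ 0.1808 -0.9835 -0.0006]
```

Run:
```python
from geo import *
q2=list(down(BY-np.pi/2)); n=np.array([c,s])
arm.line_to([*b2w(-67,HY),7.2],ori=q2,rate=100); arm.sleep(.5)
f0=np.array(arm.current_force()); print(w2b(arm.current_position()),arm.current_position()[2],f0)
for x in np.arange(-66.2,-58.5,0.6):
    arm.line_to([*b2w(x,HY),7.2],ori=q2,rate=20); arm.sleep(.15)
    f=(np.array(arm.current_force())-f0)[:2]@n; print(round(x,1),w2b(arm.current_position()),round(f,2))
    if f<-5: break
print(arm.current_time_s())
P=wpose(); im=cams.read_camera("wrist"); np.save("pics/pl.npy",P); cv2.imwrite("pics/pl.png",im[:,:,::-1])
```

```text
[-66.9795   2.1703] 7.249622857615243 [-0.1405  0.3175 -1.4607]
-66.2 [-66.2349   2.2223] 0.5
-65.6 [-65.5781   2.2234] -1.07
-65.0 [-65.0238   2.2007] -0.37
-64.4 [-64.4375   2.1977] 0.1
-63.8 [-63.8321   2.2191] 0.27
-63.2 [-63.2466   2.2024] -0.64
-62.6 [-62.5601   2.2136] 0.06
-62.0 [-62.4385   2.215 ] -1.66
-61.4 [-62.3714   2.1702] -4.84
-60.8 [-62.3709   2.1819] -6.58
15.8833
```

Run:
```python
from geo import *
q2=list(down(BY-np.pi/2))
arm.line_to([*b2w(-61.8,HY),6.6],ori=q2,rate=20); arm.sleep(.2)
print(w2b(arm.current_position()),arm.current_position()[2],arm.current_force())
arm.ungrasp(); arm.sleep(.2); arm.line_to([*b2w(-62.4,HY),60],rate=120)
from look import look
look("chk",(600,-34,230)); cv2.imwrite("pics/chk2.png",cv2.resize(cv2.imread("pics/chk.png")[60:260,120:420],(800,533),interpolation=cv2.INTER_CUBIC))
```

```text
[-62.3852   2.1928] 6.430851892734124 [-5.161  -0.4912  0.0129]
chk [598.8884 -34.0767 228.2708] [ 0.1076  0.4706 -0.1703  1.6766  0.0909  1.0053 -1.6642] 19.0
```

View pics/chk2.png

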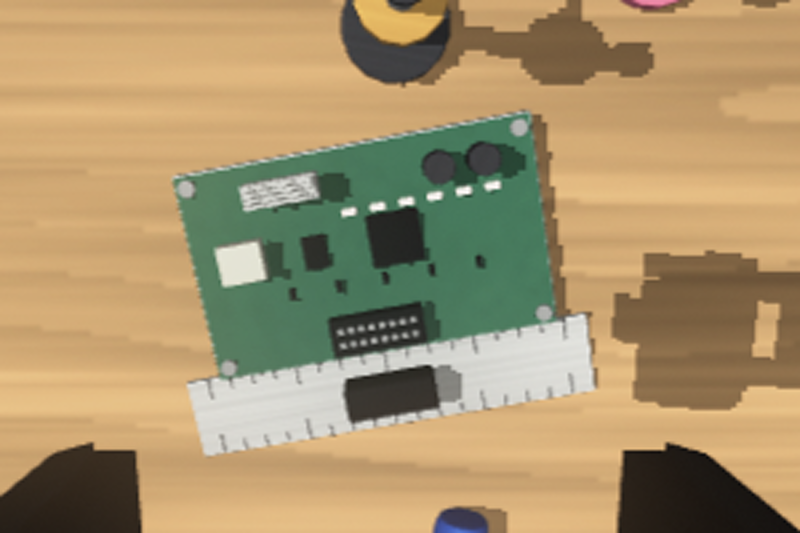

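The crop shows the rule flush along the board's front edge, running past the header on both ends. The header is at crop (378,331) and the block at (392,393). Now for the loupe.

Run:
```python
from geo import *
from look import look
print("hdr",onz("wrist",(261.6,183.9),21,np.load("pics/chk.npy")),b2w(-33,HY))
a=-0.20; q=list(down(a-np.pi/2)); p=[451.2,-296.6]
print(kin.inverse_kinematics(p+[5],q),kin.inverse_kinematics([502,-34,109],list(down(-np.pi/2))))
arm.reach(p+[90],q); arm.line_to(p+[5],rate=120); arm.sleep(.4); print(arm.current_position())
arm.grab(20); arm.sleep(.3); print(arm.current_grip_width(),arm.current_grasp_force(),arm.current_position())
arm.line_to(p+[160],rate=120); arm.sleep(.2); print(arm.current_grip_width(),arm.current_grasp_force())
look("held",(502,-34,190)); print(arm.current_force())
```

```text
hdr [577.062  -34.1758  21.    ] [576.8365 -34.0187]
[ 0.5466  0.7182 -0.0627  1.94    0.0883  0.486  -1.3496] [ 0.11    0.4904 -0.1642  2.0097  0.1274  0.651  -1.7074]
[ 451.3652 -296.7184    5.2918]
15.773047571106355 20.00010520219803 [ 451.1691 -296.6001    4.9955]
15.649626350643864 19.99970644712448
held [501.9129 -35.3285 189.8336] [ 0.1334  0.3617 -0.1861  1.9576  0.0892  0.8304 -1.6743] 25.8417
[ 0.3606  0.1232 -0.9592]
```

View pics/held.png

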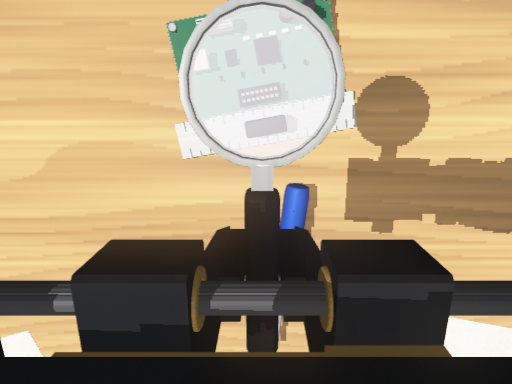

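The lens is held in the picture: the rim circle is centred at about (262,82) with a diameter of about 164 px, and the handle runs straight down. I'll check its offset and tilt against the tool frame.

Run:
```python
from h import *
im=cv2.imread("pics/held.png"); 
i=cams.camera_info("wrist"); T=np.linalg.inv(np.array(i["tool_from_camera"])); f=192/np.tan(np.radians(i["fov_y"]/2))
def pj(p):
    q=T@np.append(p,1); return np.array([i["cx"]+f*q[0]/-q[2],i["cy"]-f*q[1]/-q[2]])
for zt in(-5,5):
  for tilt in(-.1,0,.1):   # pitch about tool y at origin; + raises lens
    g=[]
    for t in np.linspace(0,2*np.pi,60):
        x,y=75+35*np.cos(t),35*np.sin(t); g.append(pj([x*np.cos(tilt),y,zt-x*np.sin(tilt)]))
    g=np.array(g); print(zt,tilt,g.min(0),g.max(0))
h=cv2.cvtColor(im,cv2.COLOR_BGR2HSV); m=(h[...,1]<40)&(h[...,2]>80)&(h[...,2]<215)
for v in(60,82,100):
    r=np.flatnonzero(m[v,150:375])+150; print(v,r.min(),r.max())
r=np.flatnonzero(m[:180,230]); print("col230",r.min(),r.max()); r=np.flatnonzero(m[:175,290]); print("col290",r.min(),r.max())
```

```text
-5 -0.1 [181.2184  -1.8957] [341.9811 165.5542]
-5 0 [176.6394 -12.3594] [346.5716 166.8113]
-5 0.1 [171.6547 -21.2352] [351.5706 169.0546]
5 -0.1 [186.3669   5.0373] [336.8181 161.6618]
5 0 [182.3712  -4.1201] [340.8241 162.7399]
5 0.1 [178.0546 -11.6091] [345.1535 164.734 ]
60 181 342
82 184 344
100 186 343
col230 0 160
col290 0 162
```

Run:
```python
from h import *
from scipy.optimize import least_squares
im=cv2.cvtColor(cv2.imread("pics/held.png"),cv2.COLOR_BGR2HSV).astype(float)
i=cams.camera_info("wrist"); TC=np.array(i["tool_from_camera"])
# inner rim edge / outer edge: radial scan from centre for low-saturation -> wood
pts=[]
for t in np.radians(np.r_[-30:65:3,115:211:3]):
    d=np.array([np.cos(t),np.sin(t)]); rs=np.arange(72,92,.25)
    uv=np.array([262,82])+rs[:,None]*d
    if (uv[:,1]<1).any(): continue
    s=cv2.remap(im[...,1].astype(np.float32),uv[:,0].astype(np.float32)[None],uv[:,1].astype(np.float32)[None],1)[0]
    k=np.flatnonzero((s[:-1]<60)&(s[1:]>=60))
    if len(k): pts.append(uv[k[-1]])
pts=np.array(pts); print(len(pts))
rays=[ray("wrist",p,TC) for p in pts]
def res(x,zt):  # x: cx,cy,pitch, radius fixed 35; plane z=zt - tan(pitch)*X
    o=[]
    for a,d in rays:
        k=np.tan(x[2]); t=(zt-k*a[0]-a[2])/(d[2]+k*d[0]); p=a+t*d; o.append(np.hypot((p[0]-x[0])/np.cos(x[2]),p[1]-x[1])-35)
    return o
for zt in(-5,0,3,5):
    r=least_squares(res,[75,0,0],args=(zt,),loss="soft_l1",f_scale=.5); print(zt,r.x,np.sqrt(np.median(np.square(res(r.x,zt)))))
    r=least_squares(lambda x:res([x[0],x[1],0],zt),[75,0],loss="soft_l1",f_scale=.5); print("  flat",r.x,np.median(np.abs(res([*r.x,0],zt))))
print(R.from_quat(arm.current_tcp_rot()).as_matrix(),arm.current_position())
```

```text
48
-5 [74.429  -0.0656 -0.027 ] 0.17138670976601966
  flat [74.5815 -0.0868] 0.6419681675740918
0 [73.9039 -0.0688  0.0394] 0.16847846047881343
  flat [73.7266 -0.097 ] 0.6189206399694029
3 [73.546  -0.0672  0.0802] 0.1692338993860204
  flat [72.991  -0.2199] 1.3340412772491952
5 [73.2898 -0.0646  0.1077] 0.17581085754474074
  flat [72.5165 -0.2574] 1.8198491030693553
[[ 1.     -0.0023 -0.0003]
 [-0.0023 -1.     -0.0003]
 [-0.0003  0.0003 -1.    ]] [501.9129 -35.3285 189.8336]
```

Run:
```python
from h import *
t=[577-74.4,-34.1,109.3]; q=list(down(-np.pi/2))
arm.line_to([t[0],t[1],150],ori=q,rate=80); arm.line_to(t,ori=q,rate=50); arm.sleep(1.0)
print(arm.current_position(),arm.current_grip_width(),arm.current_grasp_force(),arm.current_force(),arm.current_time_s(),np.abs(arm.current_qvel()).max())
a,b=[cams.read_camera(n)[:,:,::-1] for n in("scene","side")]
u=lambda im,x,y:cv2.resize(im[y:y+75,x:x+100],(400,300),interpolation=cv2.INTER_CUBIC)
cv2.imwrite("pics/fin.png",np.hstack([u(a,215,180),u(b,175,170)]))
```

```text
[502.583  -34.0942 109.2913] 15.519229255442447 19.999729692935944 [ 0.6789  0.0673 -1.0459] 28.4583 0.0024381650484261125
```

View pics/fin.png

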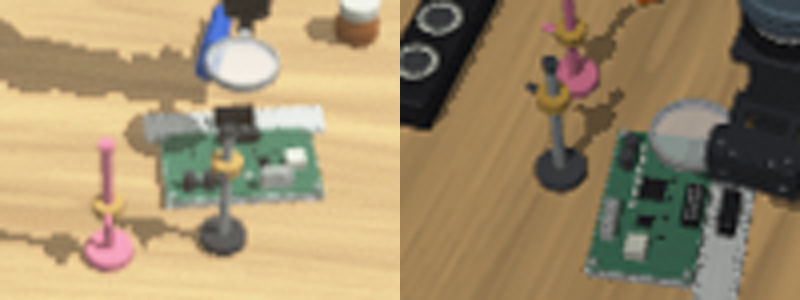

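The final view shows the lens level over the connector, clear of the post, with the rule flush. Before handing in I'll double-check the collar height from the saved wrist views, using subpixel yellow edges.

Run:
```python
from seg import *
from scipy.optimize import brentq
# extreme column of the collar's top rim: R view leftmost -> y=-40.5+14, L view rightmost -> y=-40.5-14
i=cams.camera_info("wrist"); f=192/np.tan(np.radians(i["fov_y"]/2))
def circ(P,z,ext,r=14):
    t=np.linspace(0,2*np.pi,200); w=np.c_[699.3+r*np.cos(t),-40.6+r*np.sin(t),0*t+z,0*t+1]; q=(np.linalg.inv(P)@w.T).T
    return np.c_[i["cx"]+f*q[:,0]/-q[:,2], i["cy"]-f*q[:,1]/-q[:,2]]
for n,u in (("brdR",(150,111)),("brdL",(365,176)),("brd",(277,101))):
    im,h=load(n); P=np.load(f"pics/{n}.npy")
    m=(h[...,0]>17)&(h[...,0]<27)&(h[...,1]>(165 if n!="brdL" else 150)); m=comp(m,u); v,uu=np.nonzero(m)
    print(n,"mask u",uu.min(),uu.max()+1,"v",v.min(),v.max()+1)
    for z in (97,100,103,106,109): g=circ(P,z,0)+.5; print("   ",z,g.min(0),g.max(0))
```

```text
Traceback (most recent call last):
  File "seg.py", line 4, in comp
    i=min(ok,key=lambda i:np.hypot(*(c[i]-near))); return (l==i)
ValueError: min() iterable argument is empty
```

Run:
```python
from h import *
i=cams.camera_info("wrist"); f=192/np.tan(np.radians(i["fov_y"]/2))
for n in("brdR","brdL","brd"):
    P=np.load(f"pics/{n}.npy"); print(n,{"brdR":"obs umin134.6 v96..127.4","brdL":"obs umax380 vmax191","brd":"obs umin261.4 umax292.4 vmax117"}[n])
    for z in(97,100,103,106,109):
        t=np.linspace(0,2*np.pi,200); w=np.c_[699.3+14*np.cos(t),-40.6+14*np.sin(t),0*t+z,0*t+1]; q=(np.linalg.inv(P)@w.T).T
        g=np.c_[i["cx"]+f*q[:,0]/-q[:,2],i["cy"]-f*q[:,1]/-q[:,2]]+.5; print("  ",z,g.min(0),g.max(0))
```

```text
brdR obs umin134.6 v96..127.4
   97 [136.0646  95.5986] [166.4849 126.784 ]
   100 [134.84    95.5282] [165.5593 127.0153]
   103 [133.5912  95.4563] [164.6156 127.2512]
   106 [132.3176  95.383 ] [163.6532 127.4916]
   109 [131.0183  95.3082] [162.6714 127.7368]
brdL obs umax380 vmax191
   97 [348.6123 160.6341] [377.3979 188.716 ]
   100 [349.4147 161.1741] [378.4678 189.4997]
   103 [350.2321 161.7244] [379.5577 190.2978]
   106 [351.0649 162.2851] [380.6681 191.1108]
   109 [351.9135 162.8566] [381.7996 191.939 ]
brd obs umin261.4 umax292.4 vmax117
   97 [261.2582  84.7636] [291.7814 116.4699]
   100 [261.2539  84.5837] [292.0771 116.6021]
   103 [261.2496  84.4003] [292.3786 116.7369]
   106 [261.2451  84.2131] [292.6862 116.8744]
   109 [261.2406  84.022 ] [293.     117.0146]
```

Run:
```python
from h import *
print(arm.current_position(),arm.current_grasp_force()); print(workorder.job_done())
```

```text
[502.5827 -34.112  109.2812] 19.999807476997375
the job is handed in; nothing more can be done
None
```

The job is handed in, result not yet reported: the straightedge lies flush along the board's front edge and released, and the lens is held steady over the connector with its rim underside at about 104 mm, against a collar top measured at about 103 mm (±2.5 mm).

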